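# Draw the glass plate home and bolt it in

### The arm

A 6-joint arm with a two-finger parallel gripper is mounted at the origin on a cart in front of the work surface, level with it; the furniture and walls round the work are solid. World frame = base frame: x ahead of the robot, y to its left, z up, the work surface at z = 0. Lengths are in m, angles in rad, forces in N, time in s.
With the tool pointing down it reaches from about 0.3 to 0.775 m from the base axis. Payload 14.6 kg.
Tool frame: the origin (TCP) lies on the centre line of the jaws, within the pads' length; the fingertips stand 19 mm ahead of it and the grasp point (between the pads) is the TCP; z points along the fingers, y is the line along which they close (so a half turn about z gives the same grasp; the last joint's range is limited). The gripper opens to 94 mm and grips with 3 to 60 N. Pads are 16 mm wide; open, the fingers measure 119 mm over their backs; the gripper's body (75 mm by 177 mm) begins 78 mm behind the grasp point.
Start: joints at [-1.184, 0.3, 1.521, -0, 1.321, -0.067], TCP at [0.241, -0.494, 0.224] pointing down, gripper open.
Joint ranges: [-3.03, 3.03], [-0.79, 2.21], [0.23, 2.52], [-1.04, 4.18], [0, 3.07], [-2.55, 2.55]. Speed limits (rad/s): [2.22, 2.22, 2.57, 3.14, 3.14, 3.14].

### API

Orientations are given as a rotation vector (axis times angle).
In Python, from cell import sense, get_image, camera_info, sign_off gives the robot as it stands.
- The arm moves only by the tool jog_arm, never from a script. Its argument "rows" is a list of rows, each a list of 4 numbers: the shift along the tool's x, y, z each as a share of 0.04 m, from -1 to 1, then the turn about the tool's z as a share of 0.12 rad, from -1 to 1. In form: [[dx, dy, dz, twist], ...]. A call has 1 to 8 rows; each row shifts and turns the commanded pose from where the row before left it, along the tool's axes as they then stand; what a row does not reach is not made up. A row lasts 1/8 s, in which the tool goes at most 62.5 mm and 10.7 degrees, less where a joint would pass 70% of its speed; a pose out of reach is approached as far as the arm can. A call with a number of a shift or a turn outside -1 to 1 is refused whole. A call with a gripper value outside its range is refused whole. "claw" is the closure, from -1 (fully open) to 1 (shut), set as the call begins (left out, the last holds). The fingers move at their own pace and stop on an object; "force" is the grip in N (left out, the last holds). Time passes only in rows, so rows that do not move let the fingers close. It gives the time, the measured TCP pose, the force, the opening and the grip force at its end, in the units of the state.
- sense(): the state, without advancing time (a new reading comes with each control period).
- get_image(name): name is "scene" or "top" or "wrist"; returns the picture (400x640x3 uint8, red, green, blue); there is no depth.
- camera_info(name): a dict with "camera_matrix" (3x3 intrinsics, pixels), "xyz" and "rotation" of the camera in the world. Camera axes: x right, y down, z forward; pixel columns grow to the right and rows downward; lengths in m; the calibration is good to about 2 mm. The wrist camera is an equidistant fisheye: a pixel r from the principal point sees the ray r / f radians off the axis. A picture is of the moment at which its call begins: read the wrist's pose just before it. camera_info takes no time and is no camera call; for the wrist camera it gives the pose at the moment of the call.
- sign_off(): hands the job in; it is judged then, once.
The state is a dict: "time": time; "q": joint angles; "dq": joint speeds; "effort": joint torques, N m; "tcp_pos": TCP position; "ee_rot": TCP orientation; "force": force on the tool from outside, world axes, zero at the start; "torque": the same for the moment, N m; "grip_width": finger opening in m; "grasp_force": force on a finger pad.
Only numpy, scipy, OpenCV 4.12 (cv2) and the standard library are available. Lean on these libraries where they do the work, as an engineer would, in place of code of your own. Each camera call takes 0.05 s, during which the arm holds its last target. There are 200 camera calls.

### The job

Press lightly on top of the blue glass plate and draw it toward you, out from under the jig's grey cover, until its front edge is fully home against the stop; then push the red-knobbed bolt all the way in behind it, so that the plate is locked. Be gentle: the glass cracks if it is pressed with more than 20 N or if the bolt is forced against it. Leave the two tumblers where they stand.

Things in the scene. Friction and masses are not known exactly. Their poses are not given: they have to be found in the camera images.
- jig: Fixed metal jig, channel lined with grey felt. Origin on the table under the channel's middle line; x along the channel from the stop (end nearer the robot) to the cover, y across, z up. Channel floor (sprung) at z = 12 mm at rest; side rails from y = +-52 to +-66 mm, tops at z = 27. Base x = -145 to +112, y = +-68. Bolt bracket on the -y side out to y = -146 at x = -20 to +26. Felt friction 0.35.
- plate: Loose opaque blue glass plate, 120 (x, along the channel) x 100 x 10 mm, 0.3 kg, flat in the channel, 2 mm play at each side. Origin: underside centre, axes as the jig's. Starts 40 to 80 mm short of the stop, rear part under the cover. Top friction 0.8 or more: about 10 N of pressing drags it, over 20 N cracks it. The floor under it yields from about 3 N on by 14 N per mm.
- plate_front (a point): Middle of the lower front edge of the plate, 60 mm from its origin along its -x. Home when it lies at the stop's face.
- stop (a point): Middle of the lower edge of the stop's face, in the jig at (-125, 0, 12) mm. The stop is a dark bar across the channel's front end, its top at z = 20 mm, 2 mm below the plate's top.
- cover (a point): Middle of the front edge of the grey cover's top, in the jig at (20, 0, 32) mm. The cover lies over the channel from there to x = +112 mm, its underside 4.5 mm above the plate; at least 65 mm of the plate's front part is bare in front of it.
- bolt (a joint): Slide of the steel bolt across the channel along the jig's +y: 0 m drawn back, 0.040 fully in (end stop); starts at 0 to 0.008. About 2 N of friction, no spring. Bar 12 mm wide, round nose, x = -3 to +9 mm in the jig; fully in, its nose is 26 mm inside the channel, 2 mm behind a plate that is home. If the plate is not home it runs against it; over 15 N between them is too much.
- bolt_knob (a point): Centre of the top of the bolt's upright red knob, 16 mm in diameter, bare from z = 23 mm to its top at 50 mm above the table; moves with the bolt, in the jig from (3, -115) mm (bolt at 0) to (3, -75) mm (bolt fully in). It can be pushed from its -y side or pinched.
- tumbler_amber: Bystander: amber glass tumbler, 62 mm in diameter, 82 mm tall, upright on the table. Origin at its underside.
- tumbler_clear: Bystander: clear glass tumbler, 56 mm in diameter, 70 mm tall, upright on the table. Origin at its underside.
Things that resemble listed ones, but are neither listed nor needed, are in the scene too. Of the things that look like the plate, the larger one is meant.

How it is judged:
By the outcome, as a careful person would: the job done as asked, in the order asked, and still so for the second after the job is handed in, with the robot touching nothing.
It also fails if it takes over 58 s, if anything falls off the work surface, if the arm or the gripper's body presses on something with over 40 N, if the wrist force passes 120 N, or if a joint passes its speed limit or range.

## Working session

There is one attempt and no reset: what is moved stays moved. The work goes in short steps, Python scripts to look and compute and a tool call to move; the robot and the scene stay as the last step left them, time stands still between calls to the robot, and variables do not carry over. Pictures are saved under pics/ and viewed, at most 10 in all, crops included, and the job is handed in when it is done.

Besides the shell and the picture viewer there is one more tool, called after "Request:" by a JSON object that holds its "api" and its "payload". jog_arm: Moves the arm, as the interface text tells. Its arguments: {"type":"object","properties":{"rows":{"type":"array"},"claw":{"type":"number"},"force":{"type":"number"}},"required":["rows"]}

```bash
mkdir -p pics; python3 - <<'E'
from cell import *
import cv2,numpy as np
for n in("scene","top"):
    cv2.imwrite(f"pics/{n}0.png",get_image(n)[:,:,::-1]); print(n,camera_info(n))
s=sense();print(s)
E
```

```text
scene {'camera_matrix': array([[518.62367977,   0.        , 327.52627195],
       [  0.        , 518.62367977, 201.13165422],
       [  0.        ,   0.        ,   1.        ]]), 'xyz': array([-0.0933507 ,  0.98287934,  1.03089387]), 'rotation': array([-0.74635629,  2.54183071, -1.16214802])}
top {'camera_matrix': array([[449.47378689,   0.        , 319.4484656 ],
       [  0.        , 449.47378689, 200.17202708],
       [  0.        ,   0.        ,   1.        ]]), 'xyz': array([0.42378038, 0.02452138, 1.28885451]), 'rotation': array([-2.1596675 ,  2.16978424, -0.1064537 ])}
{'time': 0.1, 'q': array([-1.18358063e+00,  3.00396915e-01,  1.52151238e+00,  8.75893130e-06,
        1.32068204e+00, -6.65955658e-02]), 'dq': array([-0.00115745, -0.00270632, -0.00352622, -0.00068106,  0.00020563,
       -0.00179296]), 'effort': array([ 1.22976227e-03, -5.32642579e+01, -3.53285122e+01,  7.09401886e-02,
        2.34904687e-02, -4.61451873e-05]), 'tcp_pos': array([ 0.24103914, -0.49413572,  0.22395607]), 'ee_rot': array([-3.06010361e+00, -7.06518440e-01,  2.37173405e-04]), 'force': array([-0.58437425, -0.10024793,  0.07382802]), 'torque': array([ 0.00394647, -0.04429139,  0.00775184]), 'grasp_force': 0.0, 'grip_width': 0.09381813289695849}
```

View pics/top0.png

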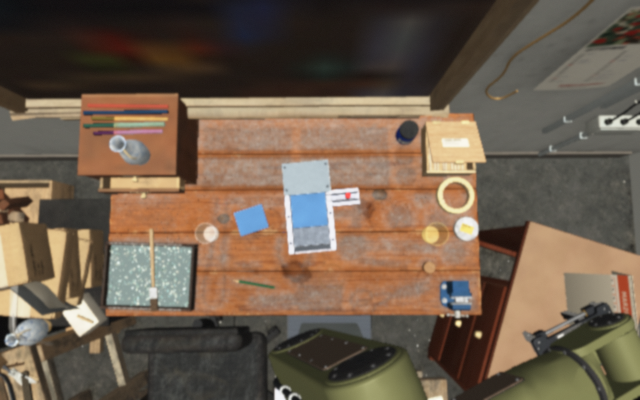

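View pics/scene0.png

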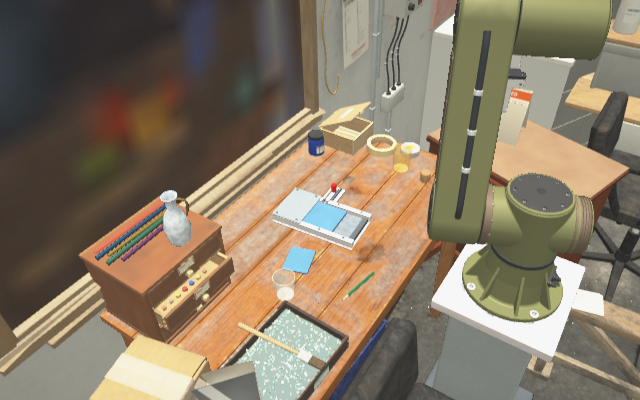

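The top view shows the jig at about px (282–336, 160–253), the plate at (292–330, 193–228), the red knob at (348,197), and the tumblers at (207,233) and (431,234). I'll enlarge it to measure.

```bash
cat > h.py <<'E'
import numpy as np,cv2
from scipy.spatial.transform import Rotation as R
from cell import *
def world(name,px,z,ci=None):
    c=ci or camera_info(name);K=c["camera_matrix"];px=np.atleast_2d(px).astype(float)
    d=np.c_[(px-K[:2,2])/np.diag(K)[:2],np.ones(len(px))]
    if name=="wrist":
        r=np.linalg.norm(d[:,:2],axis=1)+1e-12; d=np.c_[d[:,:2]*(np.sin(r)/r)[:,None],np.cos(r)]
    d=d@R.from_rotvec(c["rotation"]).as_matrix().T
    return c["xyz"]+d*((z-c["xyz"][2])/d[:,2])[:,None]
def project(name,P,ci=None):
    c=ci or camera_info(name);K=c["camera_matrix"]
    p=(np.atleast_2d(P)-c["xyz"])@R.from_rotvec(c["rotation"]).as_matrix()
    n=np.linalg.norm(p[:,:2],axis=1)+1e-12
    s=np.arctan2(n,p[:,2])/n if name=="wrist" else 1/p[:,2]
    return p[:,:2]*s[:,None]*np.diag(K)[:2]+K[:2,2]
E
python3 - <<'E'
from h import *
im=cv2.imread("pics/top0.png")[150:265,270:375]
cv2.imwrite("pics/c1.png",cv2.resize(im,None,fx=5,fy=5,interpolation=2))
print(world("top",[[282,163],[328,159],[336,250],[290,253]],.027))
print(world("top",[[348,197]],.05))
print(world("top",[[207,233],[431,234]],.035))
E
```

```text
[[ 0.66322631  0.13840259  0.027     ]
 [ 0.67405925  0.00728441  0.027     ]
 [ 0.41620134 -0.01340266  0.027     ]
 [ 0.40843432  0.11496111  0.027     ]]
[[ 0.56223361 -0.04716545  0.05      ]]
[[ 0.46490369  0.34604638  0.035     ]
 [ 0.45930134 -0.27742306  0.035     ]]
```

View pics/c1.png

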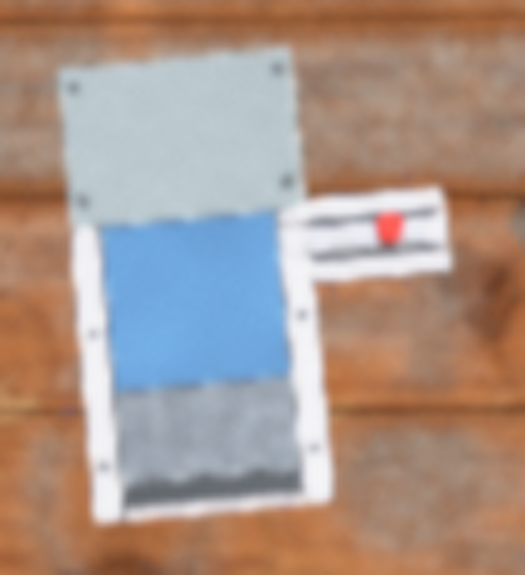

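The enlarged crop shows the jig yawed by about 0.086 rad. The plate's front edge is at about px (293–328, 227) and the knob at about px (348,195). I'll align the tool with the jig and go above it.

Request:
{"api": "jog_arm", "payload": {"rows": [[0, 0, 0, 1], [0, 0, 0, 1], [0, 0, 0, 1], [0, 0, 0, 0.07], [0.3, -0.5, 0, 0], [0.59, -1, 0, 0], [0.59, -1, 0, 0], [0.59, -1, 0, 0]], "claw": 1, "force": 20}}

```text
time: 1.1
tcp_pos: [0.312, -0.3464, 0.2244]
ee_rot: [-3.138, -0.138, 0.0]
force: [1.1, 0.0, -1.1]
grip_width: 0.0174
grasp_force: 0.0
```

Request:
{"api": "jog_arm", "payload": {"rows": [[0.59, -1, 0, 0], [0.59, -1, 0, 0], [0.59, -1, 0, 0], [0.59, -1, 0, 0], [0.59, -1, 0, 0], [0.59, -1, 0, 0], [0.59, -1, 0, 0], [0.59, -1, 0, 0]]}}

```text
time: 2.1
tcp_pos: [0.4729, -0.0113, 0.2245]
ee_rot: [3.138, 0.139, 0.0]
force: [0.6, -0.7, 0.1]
grip_width: 0.0001
grasp_force: 0.0
```

Request:
{"api": "jog_arm", "payload": {"rows": [[0.59, -1, 0, 0], [0.3, -0.5, 0, 0], [0, 0, 0, 0], [0, 0, 0, 0]]}}

```text
time: 2.6
tcp_pos: [0.5025, 0.0494, 0.2243]
ee_rot: [3.139, 0.136, -0.001]
force: [-0.2, 0.1, 0.0]
grip_width: 0.0003
grasp_force: 0.0
```

```bash
python3 - <<'E'
from h import *
ci=camera_info("wrist");im=get_image("wrist")
cv2.imwrite("pics/w1.png",im[:,:,::-1]);np.save("w1.npy",ci,allow_pickle=True);print(ci);s=sense();print(s["tcp_pos"],s["ee_rot"],s["force"],s["grip_width"])
E
```

```text
{'camera_matrix': array([[309.70691629,   0.        , 324.01524954],
       [  0.        , 309.70691629, 198.77897546],
       [  0.        ,   0.        ,   1.        ]]), 'xyz': array([0.57687892, 0.05598582, 0.38572295]), 'rotation': array([ 2.16647817, -1.98850599, -0.25763506])}
[0.50253094 0.04919067 0.22444117] [ 3.13859842e+00  1.34361292e-01 -2.66555386e-04] [ 0.41198049 -0.59084778 -0.60858103] 0.0005713357949125037
```

View pics/w1.png

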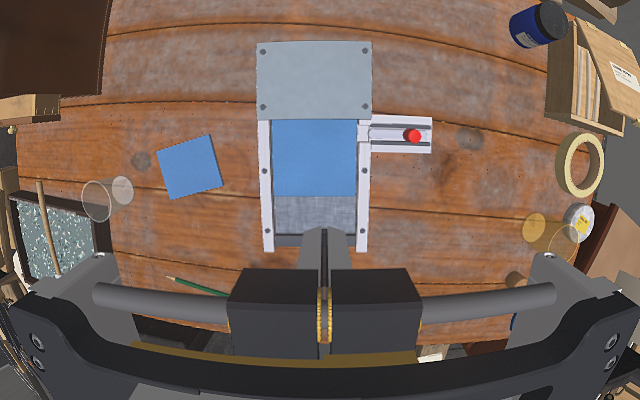

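Wrist view: the cover's front edge is at (258–371, 119), its back corners are at (257,42) and (371,41), the plate's front edge is at (273–356, 196), the rails' front corners are at (262,251) and (367,252), and the knob top is at (413,135).

```bash
python3 - <<'E'
from h import *
ci=np.load("w1.npy",allow_pickle=True).item()
cb=world("wrist",[[257,42],[371,41],[258,119],[371,119]],.032,ci)
rf=world("wrist",[[262,251],[367,252]],.027,ci)
pf=world("wrist",[[273,196],[356,197]],.022,ci)
kn=world("wrist",[[413,135]],.05,ci)
tum=world("wrist",[[120,190],[535,228]],.07,ci)
src=np.array([[.112,.066],[.112,-.066],[.02,.066],[.02,-.066],[-.145,.066],[-.145,-.066]])
dst=np.r_[cb,rf][:,:2]
ms,md=src.mean(0),dst.mean(0)
a=src-ms;b=dst-md
yaw=np.arctan2((a[:,0]*b[:,1]-a[:,1]*b[:,0]).sum(),(a*b).sum())
M=np.array([[np.cos(yaw),-np.sin(yaw)],[np.sin(yaw),np.cos(yaw)]])
t=md-M@ms
print("yaw",yaw,"origin",t); print("resid",((dst-t)@M-src)*1e3)
J=lambda w:(w[:,:2]-t)@M*1e3
s=sense();m=R.from_rotvec(s["ee_rot"]).as_matrix()
print("plate front",J(pf),"knob",J(kn),"tcp",J(s["tcp_pos"][None]),"tool x yaw",np.arctan2(m[1,0],m[0,0]));print(tum)
E
```

```text
yaw 0.08191485720091053 origin [0.55667108 0.06600289]
resid [[-0.32281383 -0.47189089]
 [-0.09107882  1.25228854]
 [ 0.38991645 -1.96033626]
 [ 0.17763364  0.89529086]
 [ 0.12100121  1.4028504 ]
 [-0.27465865 -1.11820265]]
plate front [[-73.2581284   50.39548327]
 [-74.15846165 -50.91254127]] knob [[   4.24508701 -110.24122775]] tcp [[-55.33423611 -12.32591596]] tool x yaw 0.08556640256682473
[[ 0.48365383  0.29952611  0.07      ]
 [ 0.47831019 -0.22732305  0.07      ]]
```

Request:
{"api": "jog_arm", "payload": {"rows": [[0.5, -0.15, 0.5, 0], [0.5, -0.15, 1, 0], [0, 0, 1, 0], [0, 0, 1, 0], [0, 0, 0.5, 0], [0, 0, 0.25, 0], [0, 0, 0, 0], [0, 0, 0, 0]]}}

```text
time: 3.65
tcp_pos: [0.5422, 0.0652, 0.0555]
ee_rot: [3.139, 0.134, 0.003]
force: [0.3, -0.1, -0.1]
grip_width: 0.0003
grasp_force: 0.0
```

Request:
{"api": "jog_arm", "payload": {"rows": [[0, 0, 0.05, 0], [0, 0, 0.05, 0], [0, 0, 0.05, 0], [0, 0, 0, 0], [0, 0, 0, 0]]}}

```text
time: 4.28
tcp_pos: [0.5417, 0.0653, 0.0485]
ee_rot: [3.139, 0.134, -0.0]
force: [0.3, 0.1, 0.0]
grip_width: 0.0003
grasp_force: 0.0
```

Request:
{"api": "jog_arm", "payload": {"rows": [[0, 0, 0.05, 0], [0, 0, 0.05, 0], [0, 0, 0.025, 0], [0, 0, 0, 0], [0, 0, 0, 0]]}}

```text
time: 4.9
tcp_pos: [0.5417, 0.0653, 0.0435]
ee_rot: [-3.139, -0.134, -0.0]
force: [0.1, -0.5, 0.5]
grip_width: 0.0003
grasp_force: 0.0
```

Request:
{"api": "jog_arm", "payload": {"rows": [[0, 0, 0.012, 0], [0, 0, 0.012, 0], [0, 0, 0, 0]]}}

```text
time: 5.28
tcp_pos: [0.5416, 0.0653, 0.0425]
ee_rot: [3.139, 0.134, -0.0]
force: [-1.5, -1.2, -0.2]
grip_width: 0.0003
grasp_force: 0.0
```

Request:
{"api": "jog_arm", "payload": {"rows": [[0, 0, 0.012, 0], [0, 0, 0.012, 0], [0, 0, 0.012, 0], [0, 0, 0, 0]]}}

```text
time: 5.78
tcp_pos: [0.5417, 0.0654, 0.0413]
ee_rot: [3.139, 0.134, 0.0]
force: [-3.1, 0.3, 4.1]
grip_width: 0.0003
grasp_force: 2.1
```

Request:
{"api": "jog_arm", "payload": {"rows": [[0, 0, 0.012, 0], [0, 0, 0, 0], [0, 0, 0, 0]]}}

```text
time: 6.15
tcp_pos: [0.5417, 0.0654, 0.041]
ee_rot: [-3.139, -0.134, -0.0]
force: [-2.8, -0.5, 6.8]
grip_width: 0.0003
grasp_force: 3.9
```

Request:
{"api": "jog_arm", "payload": {"rows": [[0, 0, 0.006, 0], [-0.05, 0, 0, 0], [-0.1, 0, 0, 0], [-0.1, 0, 0, 0], [0, 0, 0, 0]]}}

```text
time: 6.78
tcp_pos: [0.5324, 0.0645, 0.041]
ee_rot: [-3.139, -0.134, -0.004]
force: [3.4, 0.0, 6.4]
grip_width: 0.0005
grasp_force: 3.4
```

Request:
{"api": "jog_arm", "payload": {"rows": [[-0.1, 0, 0.003, 0], [-0.1, 0, 0, 0], [-0.1, 0, 0, 0], [-0.1, 0, 0, 0], [0, 0, 0, 0]]}}

```text
time: 7.4
tcp_pos: [0.5165, 0.0631, 0.041]
ee_rot: [3.139, 0.134, 0.004]
force: [2.0, -0.2, 7.4]
grip_width: 0.0
grasp_force: 3.6
```

Request:
{"api": "jog_arm", "payload": {"rows": [[-0.1, 0, 0, 0], [-0.1, 0, 0, 0], [-0.1, 0, 0, 0], [0, 0, 0, 0], [0, 0, 0, 0]]}}

```text
time: 8.02
tcp_pos: [0.5046, 0.0621, 0.0409]
ee_rot: [-3.139, -0.134, -0.004]
force: [2.1, -0.1, 8.1]
grip_width: 0.0
grasp_force: 3.9
```

```bash
python3 - <<'E'
from h import *
ci=camera_info("wrist");im=get_image("wrist")
np.save("w2.npy",ci,allow_pickle=True);s=sense();print(s["tcp_pos"],s["force"])
cv2.imwrite("pics/w2.png",im[:,:,::-1])
E
```

```text
[0.50455353 0.06213667 0.04092408] [ 2.0995546  -0.60145175  7.42643406]
```

View pics/w2.png

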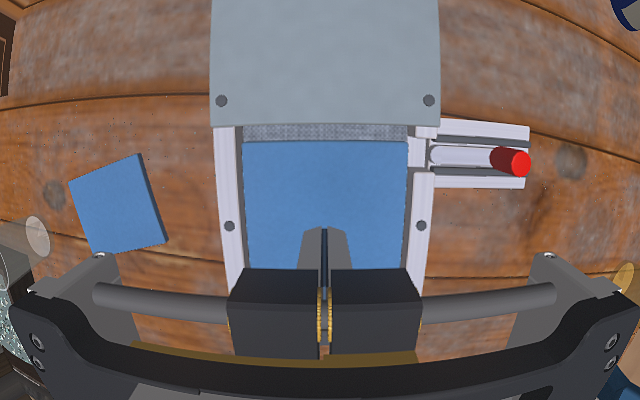

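The plate followed. Its rear edge is now in view at row 142 (columns 244–407), and the cover's front edge is at about row 125.

```bash
python3 - <<'E'
from h import *
ci=np.load("w2.npy",allow_pickle=True).item()
y=.0819;M=np.array([[np.cos(y),-np.sin(y)],[np.sin(y),np.cos(y)]]);t=np.array([.55667,.0660])
J=lambda p,z:(world("wrist",p,z,ci)[:,:2]-t)@M*1e3
print(J([[244,142],[407,142]],.022),"cover",J([[214,126],[438,126]],.032),"knob",J([[517,163]],.05))
E
```

```text
[[  9.62206091  48.29807469]
 [  9.93954234 -48.59980544]] cover [[ 20.12809126  63.3934308 ]
 [ 20.60490487 -64.25641015]] knob [[   3.57266971 -109.28386907]]
```

Request:
{"api": "jog_arm", "payload": {"rows": [[-0.08, 0, 0, 0], [-0.08, 0, 0, 0], [-0.08, 0, 0, 0], [-0.04, 0, 0, 0], [0, 0, 0, 0], [0, 0, 0, 0]]}}

```text
time: 8.82
tcp_pos: [0.4937, 0.0612, 0.041]
ee_rot: [-3.139, -0.134, -0.005]
force: [3.2, 0.3, 7.2]
grip_width: 0.0006
grasp_force: 3.5
```

Request:
{"api": "jog_arm", "payload": {"rows": [[-0.025, 0, 0, 0], [-0.025, 0, 0, 0], [0, 0, 0, 0]]}}

```text
time: 9.2
tcp_pos: [0.4918, 0.061, 0.041]
ee_rot: [-3.139, -0.134, -0.005]
force: [4.3, 0.4, 6.5]
grip_width: 0.0008
grasp_force: 3.2
```

Request:
{"api": "jog_arm", "payload": {"rows": [[-0.025, 0, 0, 0], [0, 0, 0, 0]]}}

```text
time: 9.45
tcp_pos: [0.4908, 0.061, 0.041]
ee_rot: [-3.139, -0.134, -0.005]
force: [4.4, -0.2, 6.3]
grip_width: 0.0004
grasp_force: 3.2
```

Request:
{"api": "jog_arm", "payload": {"rows": [[-0.025, 0, 0.004, 0], [0, 0, 0, 0]]}}

```text
time: 9.7
tcp_pos: [0.4899, 0.0609, 0.0409]
ee_rot: [-3.139, -0.134, -0.006]
force: [4.7, -0.1, 6.8]
grip_width: 0.0004
grasp_force: 3.5
```

Request:
{"api": "jog_arm", "payload": {"rows": [[-0.025, 0, 0, 0], [0, 0, 0, 0]]}}

```text
time: 9.95
tcp_pos: [0.489, 0.0608, 0.041]
ee_rot: [-3.139, -0.134, -0.006]
force: [5.7, 0.5, 7.0]
grip_width: 0.0004
grasp_force: 3.4
```

Request:
{"api": "jog_arm", "payload": {"rows": [[-0.025, 0, 0, 0], [0, 0, 0, 0]]}}

```text
time: 10.2
tcp_pos: [0.4881, 0.0607, 0.041]
ee_rot: [-3.139, -0.134, -0.006]
force: [5.5, 0.5, 7.5]
grip_width: 0.0004
grasp_force: 3.4
```

```bash
python3 - <<'E'
from h import *
ci=camera_info("wrist");im=get_image("wrist")
np.save("w3.npy",ci,allow_pickle=True);s=sense();print(s["tcp_pos"],s["force"])
cv2.imwrite("pics/w3.png",cv2.resize(im[110:230,180:560,::-1],None,fx=2,fy=2,interpolation=2))
E
```

```text
[0.48806166 0.06070873 0.04097689] [4.93993349 0.48611882 7.42844599]
```

View pics/w3.png

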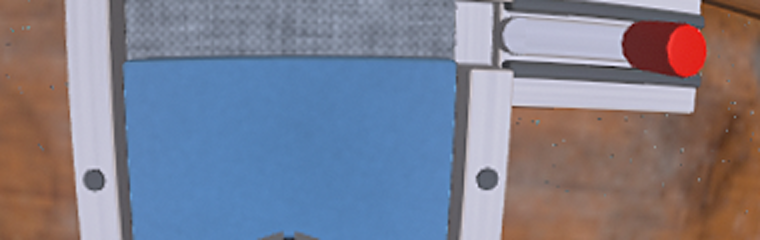

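The plate's rear edge is at image px (242.5,140.5), (325,138.5) and (408,141). The knob top is at about (523,135).

```bash
python3 - <<'E'
from h import *
ci=np.load("w3.npy",allow_pickle=True).item()
y=.0819;M=np.array([[np.cos(y),-np.sin(y)],[np.sin(y),np.cos(y)]]);t=np.array([.55667,.0660])
J=lambda p,z:(world("wrist",p,z,ci)[:,:2]-t)@M*1e3
print(J([[242.5,140.5],[325,138.5],[408,141]],.0215),"knob",J([[523,135]],.05),"tcp",(sense()["tcp_pos"][:2]-t)@M*1e3)
E
```

```text
[[ -6.02141579  49.31649249]
 [ -5.52416753   0.14196988]
 [ -6.01121029 -49.44208292]] knob [[   3.3016271  -112.26414403]] tcp [-68.81123547   0.33920826]
```

The rear edge is near the -5 mm home position and the finger seems to be slipping. I'll make one firmer pull to be sure.

Request:
{"api": "jog_arm", "payload": {"rows": [[0, 0, 0.008, 0], [-0.03, 0, 0, 0], [-0.03, 0, 0, 0], [-0.03, 0, 0, 0], [0, 0, 0, 0]]}}

```text
time: 10.88
tcp_pos: [0.4847, 0.0604, 0.0408]
ee_rot: [-3.139, -0.134, -0.007]
force: [6.4, 1.4, 8.3]
grip_width: 0.0007
grasp_force: 4.0
```

```bash
python3 - <<'E'
from h import *
ci=camera_info("wrist");im=get_image("wrist")
y=.0819;M=np.array([[np.cos(y),-np.sin(y)],[np.sin(y),np.cos(y)]]);t=np.array([.55667,.0660])
s=sense();print(s["tcp_pos"],s["force"])
def edges(im,ci,ys=(-30,0,30)):
  for yj in ys:
    xs=np.arange(-20,15,.25); P=np.c_[(np.c_[xs,np.full_like(xs,yj)]/1e3)@M.T+t,np.full_like(xs,.0215)]
    p=project("wrist",P,ci).astype(np.float32)
    v=cv2.remap(im,p[None,:,0],p[None,:,1],1)[0].astype(float); b=v[:,2]-v[:,0]
    print(yj,xs[np.argmin(np.diff(cv2.GaussianBlur(b[:,None],(1,9),2)[:,0]))])
edges(im,ci)
old=cv2.resize(cv2.imread("pics/w3.png")[:,:,::-1],None,fx=.5,fy=.5,interpolation=3);f=np.zeros_like(im);f[110:230,180:560]=old
edges(f,np.load("w3.npy",allow_pickle=True).item())
E
```

```text
[0.4847204  0.06042969 0.0408415 ] [5.9312613  1.59036159 6.57494124]
-30 -5.5
0 -5.75
30 -5.75
-30 -5.5
0 -5.5
30 -5.75
```

The edge stayed put while the finger slid 3.4 mm, so the plate is home. I'll lift and go behind the knob.

Request:
{"api": "jog_arm", "payload": {"rows": [[0, 0, -0.2, 0], [0, 0, -0.8, 0], [0, 0, -0.5, 0], [0.5, 0.7, 0, 0], [0.5, 1, 0, 0], [0.5, 1, 0, 0], [0.4, 1, 0, 0], [0, 0, 0, 0]]}}

```text
time: 11.92
tcp_pos: [0.5714, -0.0827, 0.0993]
ee_rot: [-3.139, -0.13, 0.002]
force: [0.3, 0.1, 0.4]
grip_width: 0.0005
grasp_force: 0.0
```

Request:
{"api": "jog_arm", "payload": {"rows": [[0, 0, 0.5, 0], [0, 0, 0.5, 0], [0, 0, 0.25, 0], [0, 0, 0, 0], [0, 0, 0, 0]]}}

```text
time: 12.55
tcp_pos: [0.5717, -0.0805, 0.0505]
ee_rot: [3.139, 0.134, 0.001]
force: [0.1, 0.1, 0.3]
grip_width: 0.0006
grasp_force: 0.0
```

```bash
python3 - <<'E'
from h import *
ci=camera_info("wrist");im=get_image("wrist");np.save("w4.npy",ci,allow_pickle=True)
y=.0819;M=np.array([[np.cos(y),-np.sin(y)],[np.sin(y),np.cos(y)]]);t=np.array([.55667,.0660])
s=sense();print(s["tcp_pos"],s["force"],(s["tcp_pos"][:2]-t)@M*1e3)
cv2.imwrite("pics/w4.png",im[:,:,::-1])
E
```

```text
[ 0.57174601 -0.08058968  0.0505554 ] [0.13659424 0.18309924 0.54372463] [   3.03320197 -147.33166227]
```

View pics/w4.png

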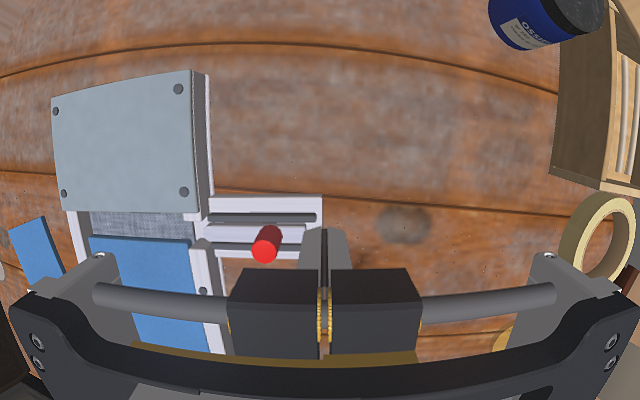

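The closed fingers stand to the right of the red knob (265,250) and level with it, clear of the bracket. The plate's rear edge is still at about row 240. I'll push along tool -y.

Request:
{"api": "jog_arm", "payload": {"rows": [[0, -0.1, 0, 0], [0, -0.1, 0, 0], [0, -0.1, 0, 0], [0, -0.1, 0, 0], [0, -0.1, 0, 0], [0, 0, 0, 0]]}}

```text
time: 13.35
tcp_pos: [0.5697, -0.0604, 0.0497]
ee_rot: [-3.139, -0.135, 0.0]
force: [-0.6, 0.5, -0.6]
grip_width: 0.0005
grasp_force: 0.0
```

Request:
{"api": "jog_arm", "payload": {"rows": [[0, -0.1, 0, 0], [0, -0.1, 0, 0], [0, -0.1, 0, 0], [0, 0, 0, 0]]}}

```text
time: 13.85
tcp_pos: [0.5686, -0.0483, 0.0497]
ee_rot: [-3.138, -0.135, 0.0]
force: [-0.4, -0.8, -0.3]
grip_width: 0.0006
grasp_force: 0.0
```

Request:
{"api": "jog_arm", "payload": {"rows": [[0, -0.1, 0, 0], [0, -0.1, 0, 0], [0, 0, 0, 0]]}}

```text
time: 14.22
tcp_pos: [0.568, -0.0404, 0.0498]
ee_rot: [-3.138, -0.135, -0.0]
force: [-0.9, -0.3, 0.3]
grip_width: 0.0006
grasp_force: 0.0
```

```bash
python3 - <<'E'
from h import *
ci=camera_info("wrist");im=get_image("wrist");np.save("w5.npy",ci,allow_pickle=True)
y=.0819;M=np.array([[np.cos(y),-np.sin(y)],[np.sin(y),np.cos(y)]]);t=np.array([.55667,.0660])
s=sense();print(s["force"],(s["tcp_pos"][:2]-t)@M*1e3)
cv2.imwrite("pics/w5.png",cv2.resize(im[100:290,100:440,::-1],None,fx=2,fy=2,interpolation=2))
E
```

```text
[ 0.17008998  0.07007997 -0.21803485] [   2.57632386 -107.0794606 ]
```

View pics/w5.png

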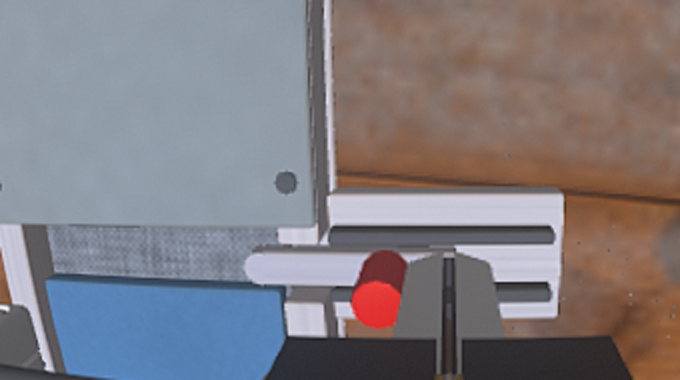

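The knob is being pushed. The bolt's nose (250,265 in the crop) is already in the channel, behind the plate and clear of its edge. I'll continue to the end stop.

Request:
{"api": "jog_arm", "payload": {"rows": [[0, -0.1, 0, 0], [0, -0.05, 0, 0], [0, -0.05, 0, 0]]}}

```text
time: 14.65
tcp_pos: [0.5673, -0.0327, 0.0497]
ee_rot: [3.139, 0.134, -0.0]
force: [0.8, -2.2, -0.1]
grip_width: 0.0006
grasp_force: 1.0
```

Request:
{"api": "jog_arm", "payload": {"rows": [[0, -0.03, 0, 0], [0, -0.03, 0, 0]]}}

```text
time: 14.9
tcp_pos: [0.5671, -0.0304, 0.0497]
ee_rot: [-3.139, -0.134, 0.0]
force: [-0.6, -2.9, -0.2]
grip_width: 0.0004
grasp_force: 1.0
```

Request:
{"api": "jog_arm", "payload": {"rows": [[0, -0.03, 0, 0], [0, -0.03, 0, 0]]}}

```text
time: 15.15
tcp_pos: [0.567, -0.0284, 0.0498]
ee_rot: [3.138, 0.134, 0.0]
force: [0.4, -10.4, 0.2]
grip_width: 0.0003
grasp_force: 5.1
```

Request:
{"api": "jog_arm", "payload": {"rows": [[0, -0.01, 0, 0], [0, 0, 0, 0]]}}

```text
time: 15.4
tcp_pos: [0.5669, -0.0284, 0.0498]
ee_rot: [3.138, 0.134, 0.0]
force: [-0.7, -8.1, -0.6]
grip_width: 0.0007
grasp_force: 4.1
```

```bash
python3 - <<'E'
from h import *
ci=camera_info("wrist");im=get_image("wrist")
y=.0819;M=np.array([[np.cos(y),-np.sin(y)],[np.sin(y),np.cos(y)]]);t=np.array([.55667,.0660])
s=sense();print(s["force"],(s["tcp_pos"][:2]-t)@M*1e3)
hsv=cv2.cvtColor(im,cv2.COLOR_RGB2HSV)
m=((hsv[...,0]<6)|(hsv[...,0]>174))&(hsv[...,1]>190)&(hsv[...,2]>190);m[:100]=0
v,u=np.nonzero(m);print(len(u),np.median(u),np.median(v),(world("wrist",[[np.median(u),np.median(v)]],.05,ci)[:,:2]-t)@M*1e3)
cv2.imwrite("pics/w6.png",cv2.resize(im[100:290,100:440,::-1],None,fx=2,fy=2,interpolation=2))
E
```

```text
[-0.3299439  -6.81499839 -0.00840463] [  2.51497825 -94.94240094]
366 288.0 253.0 [[  2.51571212 -74.09668986]]
```

View pics/w6.png

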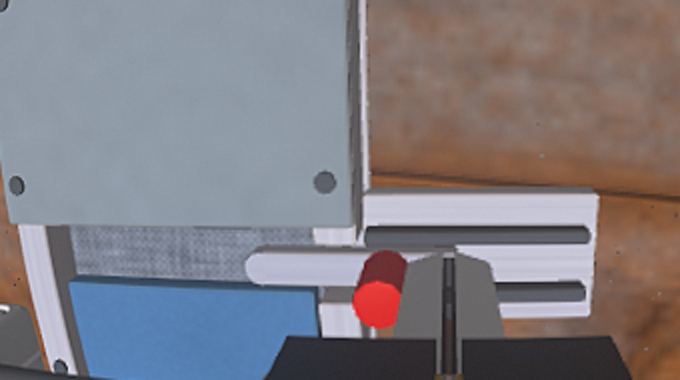

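The bolt is fully in. The knob measures at y = -74 mm against a nominal -75, the arm is at the end stop, and the bolt bar lies just behind the plate. I'll back off and lift.

Request:
{"api": "jog_arm", "payload": {"rows": [[0, 0.1, 0, 0], [0, 0.4, 0, 0], [0, 0, -0.6, 0], [0, 0, -1, 0], [0, 0, -1, 0], [0, 0, 0, 0], [0, 0, 0, 0]]}}

```text
time: 16.32
tcp_pos: [0.5683, -0.048, 0.1529]
ee_rot: [-3.138, -0.134, 0.001]
force: [-0.7, 0.3, 0.3]
grip_width: 0.0004
grasp_force: 0.0
```

```bash
python3 - <<'E'
from h import *
ci=camera_info("wrist");im=get_image("wrist")
cv2.imwrite("pics/w7.png",im[:,:,::-1]);print(sense()["force"])
E
```

```text
[ 0.15795614  0.14125821 -0.71821836]
```

View pics/w7.png

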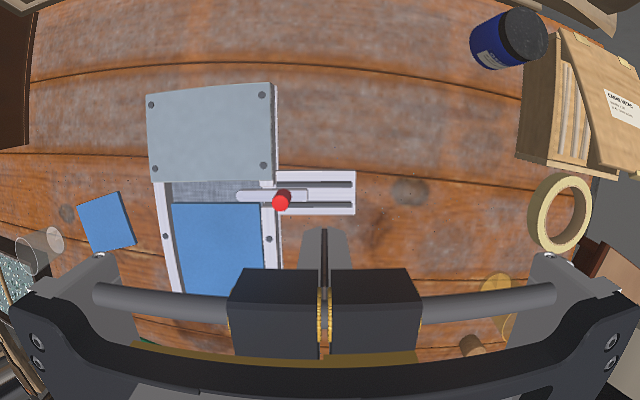

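The plate's rear edge is at row 203, the bolt is in behind it with the knob at (281,201), the tumblers are still standing, and the arm is clear.

```bash
python3 -c "from cell import *;print(sign_off())"
```

```text
the job is handed in; nothing more can be done
None
```

The plate is home against the stop and locked by the fully pushed-in bolt; pressing read about 8 N at most, the bolt push about 10 N, the tumblers were left alone, and the job was handed in at about 16 s.

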